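Hang the drip cup and leave the refill tap half open to dry

TASK

The empty refill dispenser has been rinsed and must dry overnight. Hang the steel drip cup by its eye on the peg under the spout, pushing it in past the little gravity flap until it sits in the dip at the root of the peg and the flap has dropped shut behind the eye; only then turn the tap lever from shut to half open (45 degrees, over the middle mark of the round plate), because a ball valve left half open drains and dries. Let go of everything, and leave the goods around it where they are.

Things in the scene. Friction and masses are not known exactly. Their poses are not given: they have to be found in the camera images.
- drip_cup: Loose flat-backed steel cup, 0.14 kg, open on top, 80 mm deep (x) x 70 wide (y) x 50 high; starts standing on the island. Origin: centre of the cup's underside. x points from the handle to the hang tab, z up. The upright pale wooden handle stands 47 mm in front (-x) of the front wall, joined to it by an 8 mm rod 36 mm above the underside. The hang tab rises from the back wall (+x).
- cup_grip (a point): Where to hold the cup: on the upright pale wooden handle, 15 mm (x) x 14 mm (y) in section and 58 mm tall, from 33 mm below to 25 mm above this point. 95 mm above the cup's underside, 87 mm in front (-x) of its origin. Axes as drip_cup.
- cup_eye (a point): Centre of the eye, a 16 x 16 mm hole through the 4 mm thick, 36 mm wide hang tab at the cup's back; the hole runs along x. 125 mm along +x from cup_grip and 29 mm lower; 66 mm above the cup's underside. The tab's top is 16 mm above this point (8 mm of metal over the hole); its back face, flush with the cup's back, is 2 mm behind (+x). Axes as drip_cup.
- peg_seat (a point): Where the eye hangs: on the bar's axis in the 7 mm long level dip at the root of the peg, 105 mm above the island. x points along the peg from tip to root (the way the eye is pushed on), y level across, z up. 4 mm beyond (+x) is the bracket plate, 70 mm wide and reaching down to the base, which backs the cup. A hanging eye's centre rests about 4 mm below this point.
- peg_tip (a point): Free end of the peg, an 8 mm round bar: 52 mm in front (-x) of peg_seat, 110 mm above the island. The bar runs level from here to 8 mm short of peg_seat, then steps down 5 mm into the dip; so push the eye on at this height, to the plate, then lower it about 9 mm. Axes as peg_seat.
- flap (a joint): Angle (rad) of the gravity flap on the peg. 0: hanging straight down, way closed, lower edge 2 mm above the bar. It swings only inward and up, towards peg_seat (to 1.45). An eye pushed along the peg lifts it to about 1 rad with under 1 N; once the tab is some 26 mm past the pin the flap drops back by its weight, and a stop keeps the eye from coming back.
- flap_pin (a point): Pivot pin (level, along y) of the flap, a 26 mm wide, 28 mm long thin metal plate: 34 mm above the bar of the peg, 40 mm in front (-x) of peg_seat. A 6 mm thick rod runs from the pin to the bracket plate at this height, so a tab on the peg must stay below it. Axes as peg_seat.
- spout_mouth (a point): Middle of the spout's lower rim, 19 mm across, pointing down, 148 mm above the island: the cup passes below it. 62 mm in front (-x) of peg_seat, 10 mm in front of peg_tip. The pipe above it is 16 mm thick, 190 mm above the island, and runs along x to the tap. Axes as peg_seat.
- dispenser: The refill dispenser, fixed to the island: base plate 207 x 100 x 8 mm, on it (+x end) a steel tank 124 mm across, 288 mm high with its lid handle, axis 105 mm from the origin along +x; tap, spout and hook to -x. Origin on the island, 48 mm beyond (+x) peg_seat. Axes as peg_seat.
- tap (a joint): Opening angle (rad) of the tap lever about its vertical stem: 0 shut (lever square to the pipe, pointing along the dispenser's -y), 0.785 half open, 1.571 open (lever along the pipe, over the spout, pointing to -x). Grows clockwise seen from above. Stiff: takes about 0.25 N m, stays where it is left. Starts within a few degrees of shut. Three marks on the plate below: shut, half, open.
- tap_stem (a point): Axis of the tap lever at the lever's height, 240 mm above the island; 28 mm along +x from peg_seat. A 74 mm round plate with the three marks lies 9 mm below. Axes as peg_seat; they do not turn with the lever.
- lever_grip (a point): Where to hold the lever, 72 mm from the stem axis: middle of its pale wooden sleeve (14 mm wide, 11 mm thick, from 40 to 98 mm from the stem), 240 mm above the island. y points outward along the lever, x level and square to it, z up; turns with the lever.
- soap_mid (a point): Bystander: centre of the white card box with an orange-red soap showing, 98 x 150 x 36 mm, loose on the island. Not to be moved.
- wallet_mid (a point): Bystander: centre of the folded tan leather wallet, 88 x 109 x 14 mm, loose on the island. Not to be moved.
- mirror_mid (a point): Bystander: centre of the flower-shaped wooden pocket mirror, 65 x 75 x 5 mm, lying loose on the island. Not to be moved.
Things that resemble listed ones, but are neither listed nor needed, are in the scene too. What is shaped like the drip_cup but turquoise is not meant.

How it is judged:
By the outcome, as a careful person would: the job done as asked, in the order asked, and still so for the second after the job is handed in, with the robot touching nothing.
It also fails if it takes over 56 s, if anything falls off the work surface, if the arm or the gripper's body presses on something with over 40 N, if the wrist force passes 120 N, or if a joint passes its speed limit or range.

ROBOT

A 7-joint arm with a two-finger parallel gripper is mounted at the origin on the work surface; the furniture and walls round the work are solid. World frame = base frame: x ahead of the robot, y to its left, z up, the work surface at z = 0. Lengths are in m, angles in rad, forces in N, time in s.
With the tool pointing down it reaches from about 0.35 to 0.9 m from the base axis. Payload 7.2 kg.
Tool frame: the origin (TCP) lies at the very end of the fingers, on their centre line; the grasp point (between the pads) lies 19 mm behind it; z points along the fingers, y is the line along which they close (so a half turn about z gives the same grasp; the last joint's range is limited). The gripper opens to 88 mm and grips with 3 to 60 N. Pads are 20 mm wide; open, the fingers measure 115 mm over their backs; the gripper's body (75 mm by 178 mm) begins 61 mm behind the grasp point.
Start: joints at [-1.241, 0.411, -0.013, 1.596, 0.006, 1.134, -0.082], TCP at [0.242, 0.576, 0.223] pointing down, gripper open.
Joint ranges: [-2.95, 2.95], [-0.29, 1.99], [-1.47, 1.44], [0.14, 2.54], [-1.03, 4.17], [0.13, 1.85], [-2.86, 2.86]. Speed limits (rad/s): [2.39, 2.39, 3.01, 3.01, 3.14, 3.14, 3.14].

INTERFACE

Orientations are given as a 3x3 rotation matrix whose columns are the frame's x, y, z axes.
In Python, from plant import arm, vision, order gives the robot as it stands. The module is installed in compiled form; this text tells all that it offers.
- The arm moves only by the tool jog_arm, never from a script. Its argument "deltas" is one flat list of numbers, 4 for each row, row after row: the shift along the tool's x, y, z in mm, then the turn about the tool's z in degrees. In form: [tx, ty, tz, spin, tx, ty, tz, spin, ...]. A call has exactly 8 rows; each row is the pose to reach, as a shift and turn from the pose commanded when the call began, along the tool's axes at that moment; what a row does not reach only later rows make up. A row lasts 1/8 s, in which the tool goes at most 62.5 mm and 10.7 degrees, less where a joint would pass 70% of its speed; a pose out of reach is approached as far as the arm can. A call with a gripper value outside its range is refused whole. "gripper" is the gripper command: -1 is fully open, 1 is shut, values between are in proportion, set as the call begins (left out, the last holds). The fingers move at their own pace and stop on an object; "squeeze" is the grip in N (left out, the last holds). Time passes only in rows, so rows that repeat a pose let the fingers close, or fill a call up. It gives the time, the measured TCP pose, the force, the opening and the grip force at its end, in the units of the state.
- arm.sense(): the state, without advancing time (a new reading comes with each control period).
- vision.get_image(name): name is "side" or "top" or "wrist"; returns a dict with "img" (480x640x3 uint8, blue, green, red), "z_map" (480x640 float32, m along the optical axis (not along the pixel's ray), 0 where there is no reading), "intrinsics" (3x3 intrinsics, pixels), "world_to_cam" (4x4, takes a point from world to camera coordinates). Camera axes: x right, y up, looking along -z (the intrinsics and any distortion apply to the point x, -y, -z); pixel columns grow to the right and rows downward; lengths in m; the calibration is good to about 2 mm. A picture is of the moment at which its call begins.
- order.hand_in(): hands the job in; it is judged then, once.
The state is a dict: "time_s": time; "joints": joint angles; "joint_velocities": joint speeds; "joint_efforts": joint torques, N m; "tool_pos": TCP position; "orientation": TCP orientation; "contact_force": force on the tool from outside, world axes, zero at the start; "moment": the same for the moment, N m; "gripper_width": finger opening in m; "grasp_force": force on a finger pad.
Only numpy, scipy, OpenCV 4.12 (cv2) and the standard library are available. Lean on these libraries where they do the work, as an engineer would, in place of code of your own. Each camera call takes 0.05 s, during which the arm holds its last target. There are 200 camera calls.

## Working session

There is one attempt and no reset: what is moved stays moved. The work goes in short steps, Python scripts to look and compute and a tool call to move; the robot and the scene stay as the last step left them, time stands still between calls to the robot, and variables do not carry over. Pictures are saved under pics/ and viewed, at most 10 in all, crops included, and the job is handed in when it is done.

Besides the shell and the picture viewer there is one more tool, called after "Call:" as name(argument=value, ...), one argument or row to a line, values as JSON. jog_arm: Moves the arm, as the interface text tells. Its arguments: {"type":"object","properties":{"deltas":{"type":"array","items":{"type":"number"}},"gripper":{"type":"number"},"squeeze":{"type":"number"}},"required":["deltas"]}

```bash
mkdir -p pics; cat > h.py <<'E'
import numpy as np, cv2
from plant import arm, vision, order
def grab(n):
    d=vision.get_image(n); np.savez('last_%s.npz'%n,**d); return d
def cloud(d):
    K=d['intrinsics'];z=d['z_map'];v,u=np.mgrid[:z.shape[0],:z.shape[1]]
    p=np.stack([(u-K[0,2])*z/K[0,0],-(v-K[1,2])*z/K[1,1],-z],-1)
    T=np.linalg.inv(d['world_to_cam']); return p@T[:3,:3].T+T[:3,3]
def proj(d,P):
    P=np.atleast_2d(P);T=d['world_to_cam'];c=P@T[:3,:3].T+T[:3,3];K=d['intrinsics']
    return np.stack([K[0,0]*c[:,0]/-c[:,2]+K[0,2],-K[1,1]*c[:,1]/-c[:,2]*1+0+K[1,2] if 0 else K[1,1]*(-c[:,1])/(-c[:,2])+K[1,2]],-1)
def ray(d,u,v,h):
    K=d['intrinsics'];T=np.linalg.inv(d['world_to_cam'])
    r=T[:3,:3]@np.array([(u-K[0,2])/K[0,0],-(v-K[1,2])/K[1,1],-1]);o=T[:3,3]
    return o+r*(h-o[2])/r[2]
E
python3 - <<'E'
from h import *
for n in ['top','side']:
    d=grab(n);cv2.imwrite(f'pics/{n}0.png',d['img']);T=np.linalg.inv(d['world_to_cam']);print(n,T.round(3).tolist(),d['intrinsics'].tolist())
s=arm.sense();print(s['time_s'],s['tool_pos'],s['orientation'],s['contact_force'],s['gripper_width'])
E
```

```text
top [[0.023, 0.993, -0.12, 0.212], [-1.0, 0.023, -0.005, 0.095], [-0.003, 0.12, 0.993, 1.571], [0.0, 0.0, 0.0, 1.0]] [[532.3351851687576, 0.0, 316.15420397401834], [0.0, 532.3351851687576, 239.55299519820804], [0.0, 0.0, 1.0]]
side [[-1.0, -0.017, -0.005, 0.398], [0.005, -0.517, 0.856, 1.385], [-0.017, 0.856, 0.517, 0.949], [0.0, 0.0, 0.0, 1.0]] [[616.43209809265, 0.0, 318.4528369490993], [0.0, 616.43209809265, 231.4533219123827], [0.0, 0.0, 1.0]]
0.1 [0.24198592 0.57576498 0.22189548] [[-9.21938714e-01  3.87335541e-01 -4.30653684e-04]
 [ 3.87335757e-01  9.21937699e-01 -1.37476782e-03]
 [-1.35460571e-04 -1.43425925e-03 -9.99998962e-01]] [-0.76543684  0.27190906  0.17518761] 0.08801528741914003
```

View pics/top0.png

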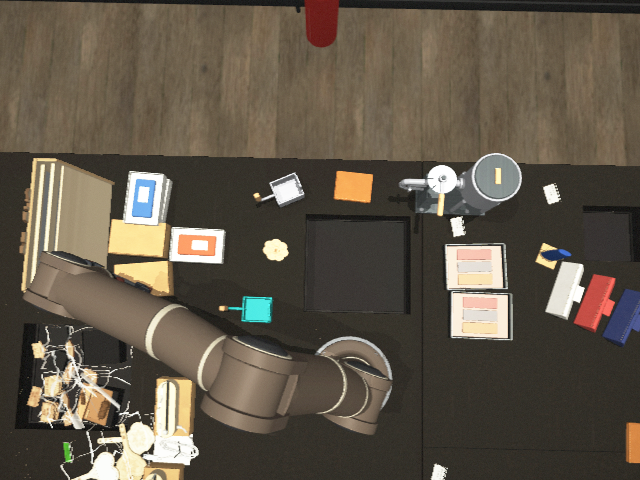

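View pics/side0.png

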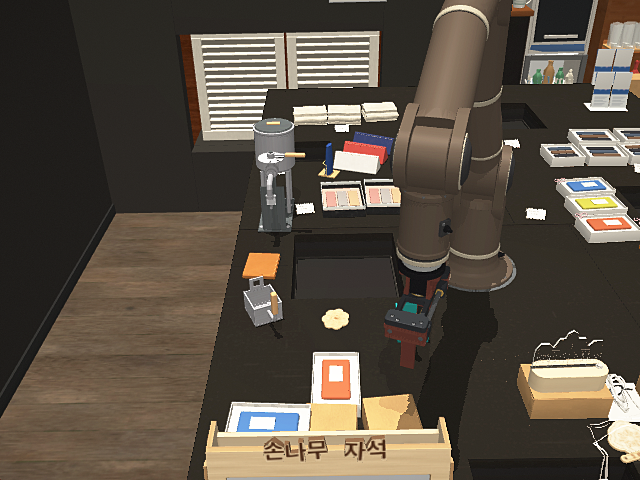

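The top view shows the steel cup at (288,190), with its handle at (258,197) and its tab to the right. The dispenser tank is at (497,177), the tap plate at (442,179), and the lever points down the image towards the robot. In the side view the cup is at (263,300) and the peg side of the dispenser is near (272,200).

```bash
python3 - <<'E'
from h import *
L=lambda n:dict(np.load('last_%s.npz'%n))
t=L('top');s=L('side')
a=cv2.resize(t['img'][150:225,240:340],(800,600),interpolation=cv2.INTER_CUBIC)[:, :]
b=cv2.resize(t['img'][145:225,390:530],(700,400),interpolation=cv2.INTER_CUBIC)
c=cv2.resize(s['img'][110:240,235:325],(415,600),interpolation=cv2.INTER_CUBIC)
e=cv2.resize(s['img'][265:335,230:300],(385,385),interpolation=cv2.INTER_CUBIC)
m=np.zeros((600,800,3),np.uint8); m[:, :415]=c; m[:385,415:]=e
m[385:600,415:]=cv2.resize(b,(385,215)); cv2.imwrite('pics/m1.png',m)
for n,d,box in [('topcup',t,(165,215,245,310)),('sidecup',s,(270,330,235,290)),('topdisp',t,(145,220,395,525)),('sidedisp',s,(112,235,245,315))]:
    P=cloud(d);v0,v1,u0,u1=box;Q=P[v0:v1,u0:u1].reshape(-1,3);z=d['z_map'][v0:v1,u0:u1].ravel();Q=Q[z>0]
    print(n,len(Q))
    for lo,hi in [(-.02,.01),(.01,.04),(.04,.06),(.06,.085),(.085,.13),(.13,.17),(.17,.21),(.21,.236),(.236,.26),(.26,.3)]:
        q=Q[(Q[:,2]>=lo)&(Q[:,2]<hi)]
        if len(q)>5: print(lo,hi,len(q),np.percentile(q,[2,50,98],axis=0).round(3).tolist())
E
```

```text
topcup 3235
-0.02 0.01 2825 [[0.477, 0.131, -0.006], [0.551, 0.229, 0.001], [0.624, 0.319, 0.008]]
0.01 0.04 161 [[0.498, 0.146, 0.01], [0.538, 0.198, 0.026], [0.592, 0.264, 0.039]]
0.04 0.06 180 [[0.5, 0.145, 0.041], [0.528, 0.206, 0.051], [0.589, 0.261, 0.059]]
0.06 0.085 30 [[0.502, 0.149, 0.062], [0.552, 0.162, 0.079], [0.575, 0.274, 0.085]]
0.085 0.13 39 [[0.501, 0.152, 0.085], [0.507, 0.27, 0.118], [0.548, 0.279, 0.127]]
sidecup 3288
-0.02 0.01 1943 [[0.483, 0.015, -0.003], [0.545, 0.153, 0.001], [0.626, 0.253, 0.008]]
0.01 0.04 727 [[0.5, 0.029, 0.01], [0.553, 0.162, 0.019], [0.604, 0.247, 0.04]]
0.04 0.06 372 [[0.5, 0.148, 0.04], [0.548, 0.202, 0.049], [0.588, 0.275, 0.058]]
0.06 0.085 141 [[0.502, 0.15, 0.061], [0.55, 0.165, 0.075], [0.576, 0.282, 0.084]]
0.085 0.13 105 [[0.501, 0.267, 0.086], [0.508, 0.279, 0.107], [0.516, 0.285, 0.123]]
topdisp 9715
-0.02 0.01 3433 [[0.474, -0.514, -0.007], [0.527, -0.26, 0.002], [0.647, -0.132, 0.009]]
0.01 0.04 428 [[0.472, -0.385, 0.01], [0.51, -0.291, 0.012], [0.599, -0.185, 0.033]]
0.04 0.06 35 [[0.493, -0.384, 0.041], [0.517, -0.194,
[... 816 characters left out ...]
, 0.039]]
0.04 0.06 278 [[0.425, -1.075, 0.041], [0.505, -0.203, 0.049], [0.573, -0.186, 0.059]]
0.06 0.085 224 [[0.493, -0.386, 0.061], [0.533, -0.194, 0.072], [0.575, -0.186, 0.084]]
0.085 0.13 386 [[0.493, -0.384, 0.086], [0.528, -0.195, 0.11], [0.578, -0.143, 0.129]]
0.13 0.17 401 [[0.483, -0.32, 0.131], [0.531, -0.197, 0.15], [0.586, -0.117, 0.169]]
0.17 0.21 452 [[0.479, -0.329, 0.17], [0.534, -0.212, 0.191], [0.592, -0.118, 0.208]]
0.21 0.236 473 [[0.479, -0.321, 0.211], [0.533, -0.283, 0.23], [0.589, -0.181, 0.235]]
0.236 0.26 449 [[0.449, -0.326, 0.237], [0.523, -0.284, 0.245], [0.59, -0.199, 0.259]]
0.26 0.3 717 [[0.48, -0.386, 0.261], [0.535, -0.314, 0.28], [0.591, -0.277, 0.288]]
```

View pics/m1.png

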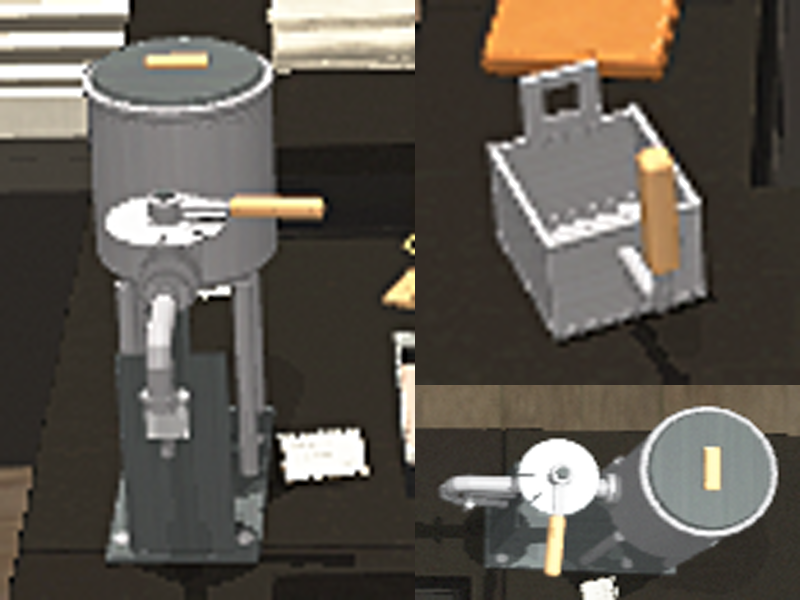

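The crops show the cup's handle and its square eye clearly. They also show the white tap plate with the lever near shut, the spout over the peg tip, and the dark bracket plate behind. Next I fit the poses.

```bash
python3 - <<'E'
from h import *
L=lambda n:dict(np.load('last_%s.npz'%n))
t=L('top');s=L('side')
def pts(d,box,zr,col=None,yr=(-9,9),xr=(-9,9)):
    P=cloud(d);v0,v1,u0,u1=box;Q=P[v0:v1,u0:u1].reshape(-1,3);I=d['img'][v0:v1,u0:u1].reshape(-1,3).astype(int)
    m=(d['z_map'][v0:v1,u0:u1].ravel()>0)&(Q[:,2]>zr[0])&(Q[:,2]<zr[1])&(Q[:,1]>yr[0])&(Q[:,1]<yr[1])&(Q[:,0]>xr[0])&(Q[:,0]<xr[1])
    if col is not None:m&=col(I)
    return Q[m]
wood=lambda I:(I[:,2]-I[:,0]>50)
white=lambda I:I.min(1)>190
B=(145,220,395,525);S=(112,235,245,315)
for nm,d,b in (('top',t,B),('side',s,S)):
    q=pts(d,b,(.268,.286));c,r=cv2.minEnclosingCircle(q[:,:2].astype(np.float32));print(nm,'lid',np.round(c,4),round(r,4),len(q))
    q=pts(d,b,(.222,.238),white);c,r=cv2.minEnclosingCircle(q[:,:2].astype(np.float32));print(nm,'tapplate',np.round(c,4),round(r,4),len(q),q.mean(0))
    q=pts(d,b,(.225,.26),wood);print(nm,'sleeve',q.mean(0).round(4),np.ptp(q,axis=0).round(4),cv2.fitLine(q[:,:2].astype(np.float32),2,0,.01,.01).ravel().round(3))
    q=pts(d,b,(.02,.13),None,(-.205,-.188),(.48,.59));f=np.polyfit(q[:,0],q[:,1],1);print(nm,'plate',f,np.percentile(q[:,0],[1,99]),np.polyval(f,.535),np.std(q[:,1]-np.polyval(f,q[:,0])))
    q=pts(d,b,(.13,.215),None,(-.15,-.1));print(nm,'spout',np.percentile(q,[2,50,98],axis=0).round(4).tolist())
    q=pts(d,b,(.185,.212),None,(-.17,-.13));print(nm,'pipe',np.percentile(q,[2,50,98],axis=0).round(4).tolist())
    q=pts(d,b,(.095,.125),None,(-.18,-.13),(.5,.56));print(nm,'peg',len(q),np.percentile(q,[2,50,98],axis=0).round(4).tolist())
C=(165,215,245,310);D=(270,330,235,290)
for nm,d,b in (('top',t,C),('side',s,D)):
    q=pts(d,b,(.110,.126),wood);print(nm,'htop',len(q),q.mean(0).round(4),np.ptp(q,axis=0).round(3))
    q=pts(d,b,(.045,.056),None,(.13,.25));r=cv2.minAreaRect(q[:,:2].astype(np.float32));print(nm,'rim',r)
    q=pts(d,b,(.056,.09),None,(.13,.19));print(nm,'tab',len(q),q.mean(0).round(4),cv2.minAreaRect(q[:,:2].astype(np.float32)))
    q=pts(d,b,(.055,.126),wood);print(nm,'handle',len(q),q.mean(0).round(4))
E
```

```text
top lid [ 0.5358 -0.342 ] 0.0628 1760
top tapplate [ 0.5384 -0.2167] 0.0373 503 [ 0.54004738 -0.21687714  0.23175738]
top sleeve [ 0.4688 -0.2098  0.2455] [0.0552 0.0178 0.0134] [ 0.995 -0.1    0.469 -0.21 ]
top plate [-0.0025918 -0.1919861] [0.50359369 0.57089367] -0.1933727144372787 0.0011409627687393176
top spout [[0.5284, -0.1493, 0.1417], [0.5367, -0.133, 0.1894], [0.5452, -0.1189, 0.2039]]
top pipe [[0.5312, -0.1692, 0.1873], [0.5374, -0.1496, 0.1962], [0.5456, -0.1311, 0.2052]]
top peg 36 [[0.5303, -0.1784, 0.108], [0.5387, -0.1634, 0.1136], [0.5429, -0.1403, 0.1233]]
side lid [ 0.5354 -0.3342] 0.0652 595
side tapplate [ 0.541 -0.218] 0.0422 140 [ 0.54300159 -0.20864854  0.23177597]
side sleeve [ 0.4715 -0.2049  0.243 ] [0.0536 0.0291 0.0131] [ 0.989 -0.146  0.471 -0.205]
side plate [-0.01681803 -0.18467374] [0.50449289 0.57341329] -0.193671388592607 0.003221870601098824
side spout [[0.527, -0.1488, 0.1321], [0.539, -0.124, 0.1718], [0.5521, -0.1122, 0.1983]]
side pipe [[0.532, -0.1671, 0.1908], [0.5384, -0.1502, 0.1966], [0.5465, -0.1323, 0.2022]]
side peg 35 [[0.5277, -0.1567, 0.1076], [0.539, -0.1476, 0.117], [0.5505, -0.1375, 0.1244]]
top htop 23 [0.5075 0.2714 0.1198] [0.013 0.015 0.009]
top rim ((0.5429139137268066, 0.1961555778980255), (0.07249102741479874, 0.08931581676006317), 24.21540641784668)
top tab 36 [0.5552 0.1617 0.0719] ((0.5494423508644104, 0.1674482226371765), (0.03970150649547577, 0.07708915323019028), 89.35150909423828)
top handle 36 [0.5058 0.2711 0.1097]
side htop 42 [0.5083 0.2775 0.1179] [0.014 0.019 0.013]
side rim ((0.5437541007995605, 0.19566793739795685), (0.07227718830108643, 0.08883985877037048), 24.292400360107422)
side tab 113 [0.5599 0.1607 0.0712] ((0.5664043426513672, 0.16541412472724915), (0.05478118360042572, 0.013206522911787033), 25.699256896972656)
side handle 141 [0.5081 0.2786 0.0968]
```

Call:
jog_arm(
  deltas=[-45,-22,0,5.4,-91,-44,0,10.7,-136,-66,0,16,-181,-88,0,21.4,-227,-110,0,26.8,-272,-132,0,32,-317,-154,0,37.5,-362,-176,0,42.8],
  gripper=-1,
)

```text
time_s: 1.1
tool_pos: [0.5084, 0.2723, 0.2225]
orientation: [[-0.411, 0.912, -0.0], [0.912, 0.411, -0.0], [0.0, -0.0, -1.0]]
contact_force: [0.7, 0.5, 0.6]
gripper_width: 0.0877
grasp_force: 0.0
```

Call:
jog_arm(
  deltas=[0,0,0,0,0,0,0,0,0,0,0,0,0,0,0,0,0,0,0,0,0,0,0,0,0,0,0,0,0,0,0,0],
)

```text
time_s: 2.1
tool_pos: [0.5077, 0.2737, 0.2227]
orientation: [[-0.413, 0.911, 0.0], [0.911, 0.413, 0.0], [0.0, 0.0, -1.0]]
contact_force: [-0.0, 0.1, 1.2]
gripper_width: 0.0876
grasp_force: 0.0
```

```bash
python3 - <<'E'
from h import *
s=arm.sense();print(s['time_s'],s['tool_pos'],s['orientation'].round(4).tolist(),s['contact_force'],s['joints'].round(2))
d=grab('wrist');cv2.imwrite('pics/w1.png',d['img']);T=np.linalg.inv(d['world_to_cam']);R=s['orientation']
print('cam in tool',(R.T@(T[:3,3]-s['tool_pos'])).round(3),(R.T@-T[:3,2]).round(3))
P=cloud(d);I=d['img'].astype(int);m=(I[...,2]-I[...,0]>50)&(P[...,2]>.112)&(P[...,2]<.13)&(d['z_map']>0)
q=P[m];print(len(q));print(q.mean(0),q.min(0),q.max(0),cv2.minAreaRect(q[:,:2].astype(np.float32)))
E
```

```text
2.1 [0.50771145 0.27368519 0.22266389] [[-0.4132, 0.9107, 0.0], [0.9107, 0.4132, 0.0], [0.0, 0.0001, -1.0]] [-0.03108456  0.11990286  1.19944968] [-0.79  0.33  0.28  1.73 -0.1   1.09 -0.06]
cam in tool [ 0.067 -0.    -0.162] [-0.244 -0.001  0.97 ]
272
[0.50803827 0.27449919 0.11888396] [0.50075591 0.26563419 0.11237201] [0.51588112 0.28165773 0.12158714] ((0.5080377459526062, 0.27384984493255615), (0.013351269997656345, 0.014270604588091373), 24.31199073791504)
```

View pics/w1.png

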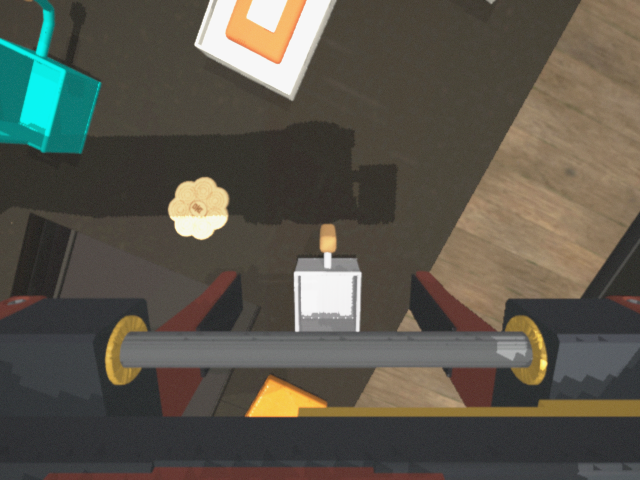

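The wrist view shows the handle centred between the fingers at (328,240), and the yaw matches. I'll descend and grip.

Call:
jog_arm(
  deltas=[0,0,30,0,0,0,60,0,0,0,90,0,0,0,115,0,0,0,135,0,0,0,147,0,0,0,147,0,0,0,147,0],
)

```text
time_s: 3.15
tool_pos: [0.5082, 0.274, 0.0764]
orientation: [[-0.413, 0.911, 0.001], [0.911, 0.413, 0.001], [0.0, 0.001, -1.0]]
contact_force: [-0.1, 0.2, 0.1]
gripper_width: 0.088
grasp_force: 0.0
```

Call:
jog_arm(
  deltas=[0,0,0,0,0,0,0,0,0,0,0,0,0,0,0,0,0,0,0,0,0,0,0,0,0,0,0,0,0,0,0,0],
  gripper=1,
  squeeze=40,
)

```text
time_s: 4.15
tool_pos: [0.5077, 0.2738, 0.0757]
orientation: [[-0.413, 0.911, 0.0], [0.911, 0.413, 0.0], [0.0, 0.0, -1.0]]
contact_force: [-0.0, -0.6, -0.3]
gripper_width: 0.0134
grasp_force: 40.0
```

Call:
jog_arm(
  deltas=[0,0,-15,0,0,0,-44,0,-30,-9,-44,3,-70,-21,-44,8,-110,-34,-44,13,-150,-46,-44,18,-190,-58,-44,22,-225,-69,-44,25],
)

```text
time_s: 5.15
tool_pos: [0.5373, 0.0372, 0.1198]
orientation: [[0.015, 1.0, -0.0], [1.0, -0.015, -0.0], [-0.0, -0.0, -1.0]]
contact_force: [1.1, 0.1, -2.0]
gripper_width: 0.0138
grasp_force: 40.0
```

Call:
jog_arm(
  deltas=[0,0,0,0,0,0,0,0,0,0,0,0,0,0,0,0,0,0,0,0,0,0,0,0,0,0,0,0,0,0,0,0],
)

```text
time_s: 6.15
tool_pos: [0.5378, 0.0403, 0.1196]
orientation: [[0.01, 1.0, -0.0], [1.0, -0.01, 0.0], [0.0, -0.0, -1.0]]
contact_force: [-0.6, -0.1, -2.1]
gripper_width: 0.0139
grasp_force: 40.0
```

```bash
python3 - <<'E'
from h import *
s=arm.sense();print(s['time_s'],s['tool_pos'],s['orientation'].round(4).tolist(),s['contact_force'],s['moment'],s['gripper_width'],s['grasp_force'])
for n in ['top','side','wrist']: grab(n)
s_=dict(np.load('last_side.npz'));t=dict(np.load('last_top.npz'));w=dict(np.load('last_wrist.npz'))
m=np.zeros((600,800,3),np.uint8)
print(proj(t,[.5385,-.11,.11]),proj(s_,[.5385,-.1,.11]))
m[:,:400]=cv2.resize(s_['img'][120:270,230:330],(400,600),interpolation=cv2.INTER_CUBIC)
m[:300,400:]=cv2.resize(t['img'][145:235,330:450],(400,300),interpolation=cv2.INTER_CUBIC)
m[300:,400:]=cv2.resize(w['img'],(400,300));cv2.imwrite('pics/m2.png',m)
E
```

```text
6.15 [0.53782688 0.04031597 0.11962995] [[0.0103, 0.9999, -0.0], [0.9999, -0.0103, 0.0], [0.0, -0.0, -1.0]] [-0.58624818 -0.09545349 -2.14186856] [ 0.05982765  0.02496591 -0.01996064] 0.013850725390852935 39.999446868896484
[[393.64108143 188.04863181]] [[270.43615355 214.89311689]]
```

View pics/m2.png

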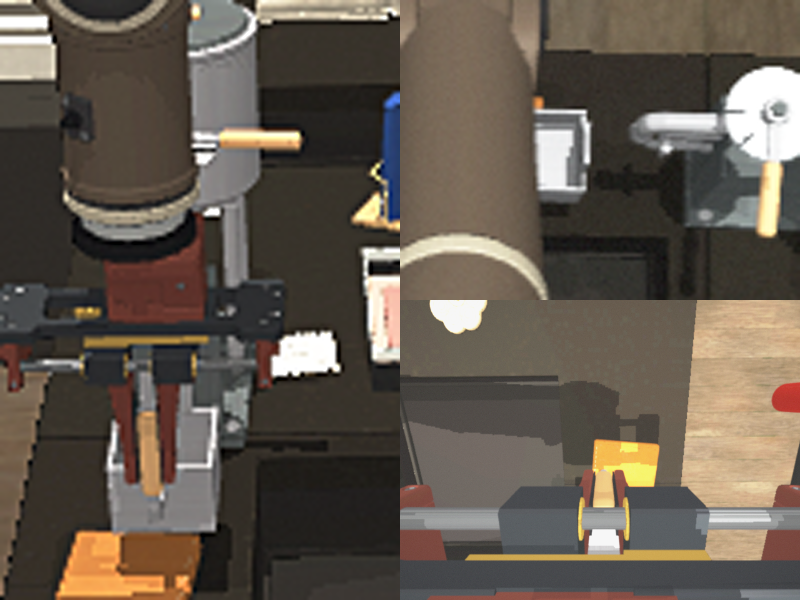

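The side view shows the cup held level in front of the dispenser. The top crop shows the cup heading for the spout, with its tab at about crop (585,150). I'll measure the tab with the same camera that gave me the peg.

```bash
python3 - <<'E'
from h import *
t=dict(np.load('last_top.npz'));P=cloud(t);Q=P[145:235,365:420].reshape(-1,3)
for lo,hi in [(.085,.099),(.1,.115),(.115,.135)]:
    q=Q[(Q[:,2]>lo)&(Q[:,2]<hi)&(Q[:,1]>-.13)&(Q[:,1]<.0)]
    if len(q):print(lo,len(q),q.mean(0).round(4),np.percentile(q,[3,97],axis=0).round(4).tolist())
t0=t
# peg / stem refined from same frame
q=Q[(Q[:,2]>.104)&(Q[:,2]<.118)&(Q[:,1]<-.135)&(Q[:,1]>-.18)];print('peg',len(q),q.mean(0))
Q=P[160:215,400:470].reshape(-1,3)
q=Q[(Q[:,2]>.104)&(Q[:,2]<.118)&(Q[:,1]<-.13)&(Q[:,1]>-.185)&(abs(Q[:,0]-.538)<.01)];print('peg',len(q),q.round(4).tolist())
q=Q[(Q[:,2]>.185)&(Q[:,1]<-.13)&(Q[:,1]>-.175)&(abs(Q[:,0]-.538)<.03)];f=np.polyfit(q[:,1],q[:,0],1);print('pipe',len(q),f,np.polyval(f,[-.137,-.19]),np.percentile(q[:,0],[2,98]))
E
```

```text
0.085 65 [ 0.5341 -0.0748  0.0927] [[0.5006, -0.0884, 0.0857], [0.5702, -0.0514, 0.0984]]
0.1 16 [ 0.5349 -0.0805  0.1049] [[0.5021, -0.087, 0.1007], [0.5686, -0.0558, 0.1144]]
0.115 16 [ 0.5368 -0.0862  0.1241] [[0.5197, -0.0874, 0.1157], [0.5516, -0.0848, 0.1316]]
peg 30 [ 0.53926201 -0.16224763  0.11257804]
peg 33 [[0.5413, -0.1411, 0.114], [0.542, -0.1443, 0.1112], [0.5409, -0.1463, 0.1162], [0.5415, -0.1604, 0.1149], [0.5417, -0.1633, 0.1147], [0.5424, -0.1666, 0.1117], [0.5422, -0.1691, 0.1131], [0.5429, -0.1725, 0.1099], [0.5437, -0.1759, 0.1068], [0.5418, -0.177, 0.1155], [0.5426, -0.1804, 0.1123], [0.5416, -0.1823, 0.1171], [0.539, -0.1387, 0.1115], [0.5382, -0.1409, 0.1154], [0.5383, -0.1464, 0.1154], [0.539, -0.1607, 0.1136], [0.54, -0.1642, 0.1092], [0.5388, -0.166, 0.1149], [0.539, -0.1689, 0.1144], [0.5396, -0.1749, 0.1122], [0.5405, -0.1783, 0.1088], [0.5392, -0.18, 0.1148], [0.5371, -0.1422, 0.1074], [0.5363, -0.1444, 0.1112], [0.5366, -0.1473, 0.1102], [0.5361, -0.1607, 0.1137], [0.5367, -0.1638, 0.1116], [0.5361, -0.1689, 0.1146], [0.5363, -0.1717, 0.1141], [0.5379, -0.1758, 0.1072], [0.5366, -0.1775, 0.1133], [0.5361, -0.1798, 0.1158], [0.5366, -0.1829, 0.1137]]
pipe 104 [-0.00508387  0.53742581] [0.5381223  0.53839174] [0.53163321 0.54571797]
```

Call:
jog_arm(
  deltas=[-10,2.5,0,0,-20,2.5,0,0,-30,2.5,0,0,-40,3,0,0,-50,3,0,0,-60,3,0,0,-65,3,0,0,-65,3,0,0],
)

```text
time_s: 7.3
tool_pos: [0.5401, -0.0251, 0.1196]
orientation: [[0.011, 1.0, -0.0], [1.0, -0.011, 0.0], [0.0, -0.0, -1.0]]
contact_force: [-0.7, 0.8, -1.5]
gripper_width: 0.0141
grasp_force: 40.0
```

```bash
python3 - <<'E'
from h import *
s=arm.sense();print(s['time_s'],s['tool_pos'],s['contact_force'],s['moment'])
t=grab('top');sd=grab('side');P=cloud(t)
Q=P[145:225,380:450].reshape(-1,3)
q=Q[(Q[:,2]>.118)&(Q[:,2]<.133)&(Q[:,1]>-.165)&(Q[:,1]<-.135)];print(len(q),q.mean(0),np.percentile(q,[3,97],axis=0).round(4).tolist())
q=Q[(Q[:,2]>.08)&(Q[:,2]<.1)&(Q[:,1]>-.16)&(Q[:,1]<-.09)];print(len(q),q.mean(0),np.percentile(q,[3,97],axis=0).round(4).tolist())
m=np.zeros((600,800,3),np.uint8)
m[:,:400]=cv2.resize(sd['img'][150:270,240:320],(400,600),interpolation=cv2.INTER_CUBIC)
m[:300,400:]=cv2.resize(t['img'][150:225,370:470],(400,300),interpolation=cv2.INTER_CUBIC)
cv2.imwrite('pics/m3.png',m)
E
```

```text
7.3 [ 0.54012754 -0.02509546  0.11963849] [-0.67751556  0.81283241 -1.53680003] [0.02888571 0.08297031 0.01833989]
11 [ 0.52900349 -0.15452889  0.12581641] [[0.5218, -0.1615, 0.1195], [0.5391, -0.1499, 0.1312]]
55 [ 0.53054429 -0.14294996  0.0914158 ] [[0.5025, -0.1528, 0.0812], [0.574, -0.1264, 0.099]]
```

View pics/m3.png

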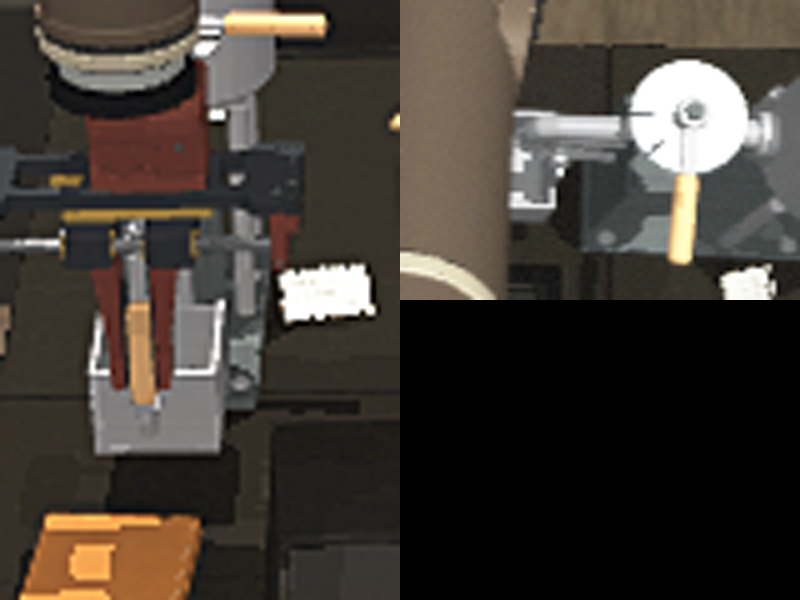

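The eye has passed the tip freely: in the top crop the peg at (600,155) comes out beyond the tab at (545,170). I keep pushing.

Call:
jog_arm(
  deltas=[-6,0,0,0,-12,0,0,0,-18,0.2,0,0,-24,0.3,0,0,-30,0.4,0,0,-36,0.4,0,0,-38,0.4,0,0,-38,0.4,0,0],
)

```text
time_s: 8.4
tool_pos: [0.5398, -0.0629, 0.1193]
orientation: [[0.011, 1.0, -0.001], [1.0, -0.011, -0.0], [-0.0, -0.001, -1.0]]
contact_force: [0.9, -0.6, -5.6]
gripper_width: 0.0134
grasp_force: 40.0
```

Call:
jog_arm(
  deltas=[-1,0,0,0,-2,0,0,0,-3,0,0,0,-3,0,0,0,-3,0,0,0,-3,0,0,0,-3,0,0,0,-3,0,0,0],
)

```text
time_s: 9.4
tool_pos: [0.5402, -0.0641, 0.1196]
orientation: [[0.009, 1.0, -0.0], [1.0, -0.009, 0.002], [0.002, -0.0, -1.0]]
contact_force: [1.2, 6.4, -4.5]
gripper_width: 0.0138
grasp_force: 40.0
```

Call:
jog_arm(
  deltas=[1,0,1,0,1,0,2,0,1,0,3,0,1,0,4,0,1,0,5,0,1,0,6,0,1,0,6,0,1,0,6,0],
)

```text
time_s: 10.4
tool_pos: [0.541, -0.064, 0.1143]
orientation: [[0.01, 1.0, 0.002], [1.0, -0.01, 0.001], [0.001, 0.002, -1.0]]
contact_force: [-0.3, 6.5, 1.1]
gripper_width: 0.0139
grasp_force: 40.0
```

Call:
jog_arm(
  deltas=[0,0,0.5,0,0,0,1,0,0,0,1.5,0,0,0,2,0,0,0,2.5,0,0,0,3,0,0,0,3,0,0,0,3,0],
)

```text
time_s: 11.4
tool_pos: [0.5411, -0.0639, 0.1114]
orientation: [[0.01, 1.0, 0.002], [1.0, -0.01, 0.001], [0.001, 0.002, -1.0]]
contact_force: [-0.1, 5.2, 1.0]
gripper_width: 0.0138
grasp_force: 40.0
```

```bash
python3 - <<'E'
from h import *
s=arm.sense();print(s['time_s'],s['tool_pos'],s['contact_force'],s['moment'])
t=grab('top');sd=grab('side');P=cloud(t)
m=np.zeros((600,800,3),np.uint8)
m[:,:400]=cv2.resize(sd['img'][130:235,245:315],(400,600),interpolation=cv2.INTER_CUBIC)
m[:400,400:]=cv2.resize(t['img'][160:220,400:460],(400,400),interpolation=cv2.INTER_CUBIC)
cv2.imwrite('pics/m4.png',m)
E
```

```text
11.4 [ 0.54106894 -0.06394401  0.11137624] [-0.06966534  5.20828736  1.00230673] [ 1.30978681  0.19902816 -0.22782212]
```

View pics/m4.png

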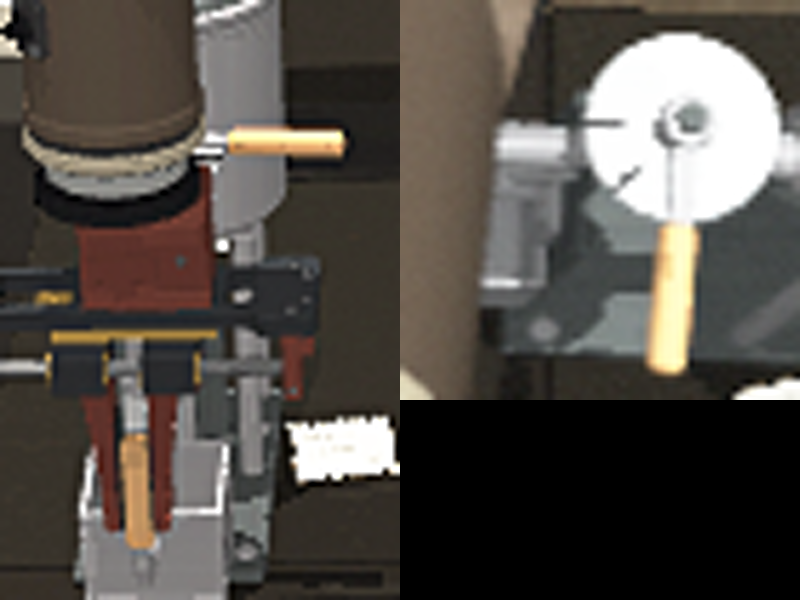

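The cup is at the plate below the spout at about hanging height, and the handle is still upright in the fingers at (135,480). I'll ease it down and release.

Call:
jog_arm(
  deltas=[0.5,0,0.3,0,1,0,0.6,0,1,0,1,0,1,0,1.3,0,1,0,1.5,0,1,0,1.5,0,1,0,1.5,0,1,0,1.5,0],
  squeeze=10,
)

```text
time_s: 12.5
tool_pos: [0.5409, -0.0635, 0.1096]
orientation: [[0.01, 1.0, 0.002], [1.0, -0.01, 0.0], [0.0, 0.002, -1.0]]
contact_force: [0.9, 5.8, 4.9]
gripper_width: 0.0143
grasp_force: 10.0
```

Call:
jog_arm(
  deltas=[0,0,0,0,0,0,0,0,0,0,0,0,0,0,0,0,0,0,0,0,0,0,0,0,0,0,0,0,0,0,0,0],
  gripper=0.4,
)

```text
time_s: 13.5
tool_pos: [0.5402, -0.0637, 0.1092]
orientation: [[0.01, 1.0, 0.0], [1.0, -0.01, 0.0], [0.0, 0.0, -1.0]]
contact_force: [-0.7, 1.0, 0.1]
gripper_width: 0.0261
grasp_force: 0.0
```

```bash
python3 - <<'E'
from h import *
s=arm.sense();print(s['time_s'],s['tool_pos'],s['contact_force'],s['moment'],s['gripper_width'])
d=grab('wrist');P=cloud(d);I=d['img'].astype(int);m=(I[...,2]-I[...,0]>50)&(P[...,2]>.09)&(P[...,2]<.2)&(d['z_map']>0)&(abs(P[...,0]-.54)<.05)&(abs(P[...,1]+.06)<.04)
q=P[m];print(len(q),np.percentile(q,[2,50,98],axis=0).round(4).tolist())
q=q[q[:,2]>np.percentile(q[:,2],98)-.006];print('top',q.mean(0))
E
```

```text
13.5 [ 0.54015249 -0.06372655  0.10915025] [-0.65263081  1.02159109  0.12901301] [-0.09094931  0.07260914 -0.00394438] 0.02611044594843514
4594 [[0.5186, -0.0706, 0.1058], [0.541, -0.0562, 0.1498], [0.5608, -0.0516, 0.1922]]
top [ 0.54109653 -0.05542525  0.19123674]
```

Call:
jog_arm(
  deltas=[0,0,0,0,0,0,0,0,10,0,0,0,25,0,0,0,50,0,0,0,80,0,-20,0,100,0,-70,0,110,0,-120,0],
  gripper=0,
)

```text
time_s: 14.55
tool_pos: [0.5407, 0.0491, 0.2302]
orientation: [[0.007, 1.0, -0.001], [1.0, -0.007, 0.0], [0.0, -0.001, -1.0]]
contact_force: [1.5, 0.4, -0.2]
gripper_width: 0.0439
grasp_force: 0.0
```

Call:
jog_arm(
  deltas=[10,-10,-40,-10,20,-20,-60,-20,20,-30,-80,-30,20,-50,-80,-40,20,-80,-80,-50,20,-110,-80,-60,20,-140,-80,-70,20,-160,-80,-80],
)

```text
time_s: 15.55
tool_pos: [0.38, 0.0688, 0.3092]
orientation: [[-0.984, 0.177, 0.0], [0.177, 0.984, 0.0], [-0.0, 0.0, -1.0]]
contact_force: [-0.5, 0.3, -0.0]
gripper_width: 0.044
grasp_force: 0.0
```

```bash
python3 - <<'E'
from h import *
s=arm.sense();print(s['time_s'],s['tool_pos'],s['orientation'].round(3).tolist(),s['contact_force'],s['gripper_width'],s['joints'].round(2))
t=grab('top');sd=grab('side');w=grab('wrist')
m=np.zeros((600,800,3),np.uint8)
m[:,:400]=cv2.resize(sd['img'][130:235,245:315],(400,600),interpolation=cv2.INTER_CUBIC)
m[:300,400:]=cv2.resize(t['img'][150:225,370:470],(400,300),interpolation=cv2.INTER_CUBIC)
m[300:,400:]=cv2.resize(w['img'],(400,300));cv2.imwrite('pics/m5.png',m)
for d,b in ((t,(150,225,370,470)),(sd,(130,260,245,325))):
    P=cloud(d);v0,v1,u0,u1=b;Q=P[v0:v1,u0:u1].reshape(-1,3);I=d['img'][v0:v1,u0:u1].reshape(-1,3).astype(int)
    q=Q[(I[:,2]-I[:,0]>50)&(Q[:,2]>.09)&(Q[:,2]<.17)&(Q[:,1]>-.1)];print('handle',len(q),np.percentile(q,[2,50,98],axis=0).round(4).tolist() if len(q) else '')
    q=Q[(I[:,2]-I[:,0]>50)&(Q[:,2]>.22)&(Q[:,2]<.26)&(Q[:,1]<-.1)];
    if len(q):print('sleeve',len(q),q.mean(0))
E
```

```text
15.55 [0.38000471 0.06877056 0.30920544] [[-0.984, 0.177, 0.0], [0.177, 0.984, 0.0], [-0.0, 0.0, -1.0]] [-0.48658951  0.34068852 -0.02017853] 0.0440460649292814 [-0.59 -0.11  0.27  2.    0.03  1.24  1.05]
handle 43 [[0.5327, -0.0698, 0.1036], [0.5367, -0.0629, 0.1481], [0.5454, -0.0576, 0.1612]]
sleeve 122 [ 0.46835689 -0.20969655  0.24555325]
handle 99 [[0.5339, -0.0659, 0.0988], [0.5402, -0.0586, 0.1317], [0.5464, -0.051, 0.1546]]
sleeve 69 [ 0.47145544 -0.20432775  0.24303938]
```

View pics/m5.png

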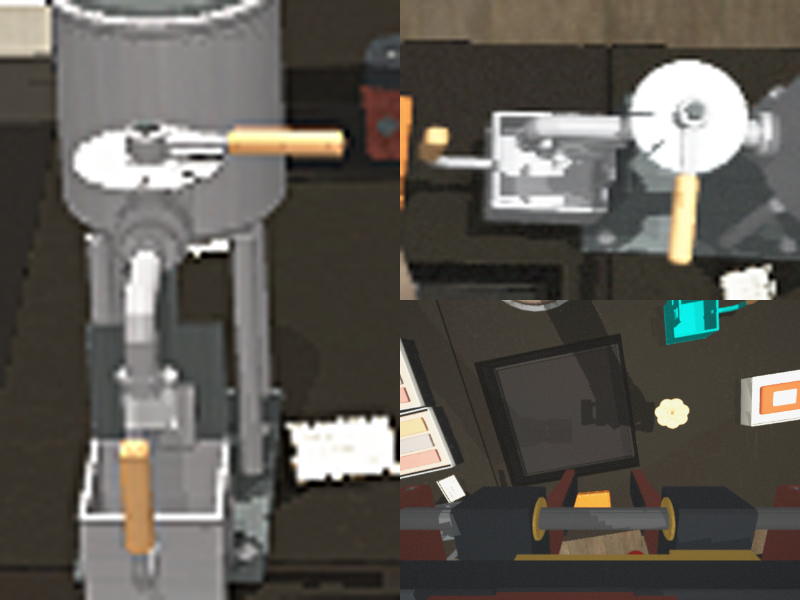

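The cup now hangs from the peg flat against the bracket, with its handle at side crop (135,495), and the lever is still shut. I'll check the flap by depth and position over the lever.

Call:
jog_arm(
  deltas=[-17,-32,0,-1,-34,-65,0,-2,-51,-97,0,-3,-68,-130,0,-4,-85,-162,0,-4.5,-102,-195,0,-4.5,-119,-227,0,-4.5,-135,-258,0,-4.5],
)

```text
time_s: 16.7
tool_pos: [0.4681, -0.2117, 0.309]
orientation: [[-0.994, 0.11, 0.0], [0.11, 0.994, -0.001], [-0.0, -0.001, -1.0]]
contact_force: [1.2, -0.2, -0.7]
gripper_width: 0.044
grasp_force: 0.0
```

```bash
python3 - <<'E'
from h import *
s=arm.sense();print(s['time_s'],s['tool_pos'],s['orientation'].round(3).tolist(),s['contact_force'],s['joints'].round(2))
for n in('side','top'):
    d=dict(np.load(f'last_{n}.npz'));P=cloud(d)[150:240,240:480].reshape(-1,3)
    q=P[(abs(P[:,0]-.538)<.022)&(P[:,2]>.108)&(P[:,2]<.15)&(P[:,1]>-.187)&(P[:,1]<-.138)]
    print(n,len(q));print(q[np.argsort(q[:,1])].round(3).tolist()[:45])
w=grab('wrist');P=cloud(w);I=w['img'].astype(int)
q=P[(I[...,2]-I[...,0]>50)&(P[...,2]>.235)&(P[...,2]<.25)&(abs(P[...,0]-.47)<.06)&(abs(P[...,1]+.21)<.05)&(w['z_map']>0)]
print('sleeve',len(q),q.mean(0) if len(q) else '')
E
```

```text
16.7 [ 0.46811676 -0.21171218  0.30900353] [[-0.994, 0.11, 0.0], [0.11, 0.994, -0.001], [-0.0, -0.001, -1.0]] [ 1.24800527 -0.16646216 -0.72623016] [-0.25  0.16  0.67  1.77 -0.1   1.24  1.91]
side 83
[[0.528, -0.187, 0.11], [0.555, -0.187, 0.143], [0.532, -0.187, 0.13], [0.535, -0.185, 0.134], [0.524, -0.182, 0.119], [0.524, -0.182, 0.116], [0.524, -0.181, 0.113], [0.527, -0.18, 0.117], [0.54, -0.159, 0.125], [0.546, -0.158, 0.113], [0.551, -0.155, 0.124], [0.527, -0.155, 0.137], [0.551, -0.154, 0.115], [0.533, -0.153, 0.131], [0.545, -0.153, 0.119], [0.552, -0.153, 0.141], [0.531, -0.153, 0.128], [0.533, -0.153, 0.138], [0.543, -0.152, 0.116], [0.542, -0.152, 0.119], [0.531, -0.152, 0.122], [0.54, -0.152, 0.113], [0.528, -0.152, 0.119], [0.527, -0.151, 0.135], [0.545, -0.151, 0.129], [0.537, -0.151, 0.113], [0.542, -0.15, 0.13], [0.527, -0.15, 0.146], [0.542, -0.15, 0.127], [0.536, -0.15, 0.127], [0.537, -0.15, 0.12], [0.528, -0.149, 0.124], [0.536, -0.149, 0.133], [0.536, -0.149, 0.13], [0.552, -0.149, 0.146], [0.547, -0.149, 0.127], [0.534, -0.149, 0.121], [0.536, -0.149, 0.124], 
[... 583 characters left out ...]
.177, 0.147], [0.543, -0.175, 0.112], [0.536, -0.174, 0.115], [0.539, -0.174, 0.115], [0.54, -0.173, 0.11], [0.541, -0.172, 0.144], [0.536, -0.172, 0.115], [0.538, -0.172, 0.145], [0.542, -0.171, 0.116], [0.537, -0.17, 0.11], [0.542, -0.169, 0.113], [0.538, -0.168, 0.117], [0.537, -0.168, 0.149], [0.537, -0.167, 0.109], [0.538, -0.166, 0.144], [0.54, -0.166, 0.146], [0.539, -0.166, 0.116], [0.541, -0.166, 0.117], [0.537, -0.164, 0.109], [0.54, -0.164, 0.11], [0.541, -0.164, 0.143], [0.538, -0.163, 0.145], [0.542, -0.163, 0.115], [0.537, -0.161, 0.112], [0.538, -0.161, 0.145], [0.54, -0.16, 0.146], [0.538, -0.16, 0.117], [0.541, -0.16, 0.118]]
sleeve 1457 [ 0.46824339 -0.20977221  0.24487628]
```

The flap lies in the plane y ≈ -0.15, from z 0.113 to 0.14, so it hangs shut in front of the tab. I'll descend on the lever and grip it.

Call:
jog_arm(
  deltas=[0,0,15,0,0,0,30,0,0,0,45,0,0,0,60,0,0,0,75,0,0,0,84,0,0,0,84,0,0,0,84,0],
)

```text
time_s: 17.75
tool_pos: [0.4671, -0.2107, 0.2255]
orientation: [[-0.994, 0.106, 0.001], [0.106, 0.994, -0.0], [-0.001, -0.0, -1.0]]
contact_force: [0.0, -0.0, 0.1]
gripper_width: 0.0439
grasp_force: 0.0
```

Call:
jog_arm(
  deltas=[0,0,0,0,0,0,0,0,0,0,0,0,0,0,0,0,0,0,0,0,0,0,0,0,0,0,0,0,0,0,0,0],
  gripper=1,
  squeeze=20,
)

```text
time_s: 18.75
tool_pos: [0.4668, -0.2102, 0.2252]
orientation: [[-0.994, 0.106, 0.0], [0.106, 0.994, 0.0], [0.0, 0.0, -1.0]]
contact_force: [-1.0, 3.7, 4.0]
gripper_width: 0.0142
grasp_force: 20.0
```

```bash
python3 - <<'E'
from h import *
s=arm.sense();print(s['time_s'],s['tool_pos'],s['orientation'].round(3).tolist(),s['contact_force'],s['gripper_width'],s['joints'].round(2))
R=s['orientation'];p=s['tool_pos'];c=np.array([.5388,-.2167])
v=p[:2]-c;a=np.degrees(np.arctan2(v[1],v[0]));print(a,np.hypot(*v),'tool x ang',np.degrees(np.arctan2(R[1,0],R[0,0])))
for th in np.arange(5,50,5):
    r=np.radians(-th);w=np.array([[np.cos(r),-np.sin(r)],[np.sin(r),np.cos(r)]])@v-v
    print(th,(R[:2,:2].T@w*1000).round(1))
E
```

```text
18.75 [ 0.46683197 -0.21017287  0.22520082] [[-0.994, 0.106, 0.0], [0.106, 0.994, 0.0], [0.0, 0.0, -1.0]] [-1.01120948  3.74378019  3.95143861] 0.014175163795359876 [-0.21  0.24  0.65  1.9  -0.17  1.06  1.97]
174.81774643974734 0.07226341210341121 tool x ang 173.92526160518258
5 [-0.2  6.3]
10 [-0.9 12.6]
15 [-2.2 18.7]
20 [-4.  24.8]
25 [-6.3 30.6]
30 [-9.1 36.3]
35 [-12.4  41.6]
40 [-16.2  46.7]
45 [-20.4  51.4]
```

Call:
jog_arm(
  deltas=[-0.2,6.3,0,5,-0.9,12.6,0,10,-2.2,18.7,0,15,-4,24.8,0,20,-6.3,30.6,0,25,-9.1,36.3,0,30,-12.4,41.6,0,35,-16.2,46.7,0,40],
)

```text
time_s: 19.75
tool_pos: [0.4875, -0.1651, 0.2252]
orientation: [[-0.692, 0.722, -0.001], [0.722, 0.692, 0.001], [0.002, -0.0, -1.0]]
contact_force: [-3.2, 4.0, 4.6]
gripper_width: 0.0138
grasp_force: 20.1
```

Call:
jog_arm(
  deltas=[0,0,0,0,0,0,0,0,0,0,0,0,0,0,0,0,0,0,0,0,0,0,0,0,0,0,0,0,0,0,0,0],
)

```text
time_s: 20.75
tool_pos: [0.4882, -0.1644, 0.2252]
orientation: [[-0.694, 0.72, 0.0], [0.72, 0.694, 0.002], [0.001, 0.001, -1.0]]
contact_force: [-1.2, 6.8, 4.7]
gripper_width: 0.014
grasp_force: 19.9
```

```bash
python3 - <<'E'
from h import *
s=arm.sense();print(s['time_s'],s['tool_pos'],s['orientation'].round(3).tolist(),s['contact_force'],s['gripper_width'])
v=s['tool_pos'][:2]-[.5388,-.2167];R=s['orientation'];print(np.degrees(np.arctan2(v[1],v[0])),np.hypot(*v),np.degrees(np.arctan2(R[1,0],R[0,0])))
E
```

```text
20.75 [ 0.48818702 -0.16436949  0.22520919] [[-0.694, 0.72, 0.0], [0.72, 0.694, 0.002], [0.001, 0.001, -1.0]] [-1.1651751   6.82110253  4.66576079] 0.013999515046928288
134.04415496287052 0.0728021653157539 133.96054767425335
```

Call:
jog_arm(
  deltas=[0,0,0,0,0,0,0,0,0,0,0,0,0,0,-10,0,0,0,-40,0,0,0,-80,0,0,0,-110,0,20,0,-120,0],
  gripper=0.2,
)

```text
time_s: 21.75
tool_pos: [0.4748, -0.1526, 0.3475]
orientation: [[-0.692, 0.722, 0.003], [0.722, 0.692, -0.001], [-0.003, 0.001, -1.0]]
contact_force: [0.3, 0.3, -0.5]
gripper_width: 0.0354
grasp_force: 0.0
```

Call:
jog_arm(
  deltas=[40,0,0,0,80,0,0,0,120,0,0,0,160,0,0,0,200,0,0,0,230,0,0,0,230,0,0,0,230,0,0,0],
)

```text
time_s: 22.75
tool_pos: [0.315, 0.0134, 0.3456]
orientation: [[-0.692, 0.722, 0.001], [0.722, 0.692, 0.0], [-0.001, 0.001, -1.0]]
contact_force: [-0.4, 0.4, -0.6]
gripper_width: 0.0357
grasp_force: 0.0
```

```bash
python3 - <<'E'
from h import *
s=arm.sense();print(s['time_s'],s['tool_pos'],s['contact_force'],s['gripper_width'])
t=grab('top');sd=grab('side')
m=np.zeros((600,800,3),np.uint8)
m[:,:400]=cv2.resize(sd['img'][130:235,245:315],(400,600),interpolation=cv2.INTER_CUBIC)
m[:400,400:]=cv2.resize(t['img'][150:220,400:470],(400,400),interpolation=cv2.INTER_CUBIC);cv2.imwrite('pics/m6.png',m)
P=cloud(t);I=t['img'].astype(int);z=P[...,2]
q=P[(I[...,2]-I[...,0]>50)&(z>.235)&(z<.255)&(abs(P[...,0]-.49)<.07)&(abs(P[...,1]+.17)<.07)];print(len(q),q.mean(0))
v=q.mean(0)[:2]-[.5385,-.2167];print(np.degrees(np.arctan2(v[1],v[0])),np.hypot(*v))
Q=P[150:220,360:470].reshape(-1,3);J=I[150:220,360:470].reshape(-1,3)
q=Q[(J[:,2]-J[:,0]>50)&(Q[:,2]>.09)&(Q[:,2]<.17)];print('handle',len(q),np.median(q,axis=0))
P=cloud(sd)[150:240,240:320].reshape(-1,3);q=P[(abs(P[:,0]-.538)<.016)&(P[:,2]>.113)&(P[:,2]<.14)&(abs(P[:,1]+.15)<.006)];print('flap',len(q))
E
```

```text
22.75 [0.31498663 0.01340059 0.34562447] [-0.4437559   0.41350226 -0.58988721] 0.03568592201042987
109 [ 0.48793531 -0.16558447  0.24562998]
134.6896151839243 0.07189982733488827
handle 47 [ 0.53691205 -0.06366742  0.14907109]
flap 49
```

View pics/m6.png

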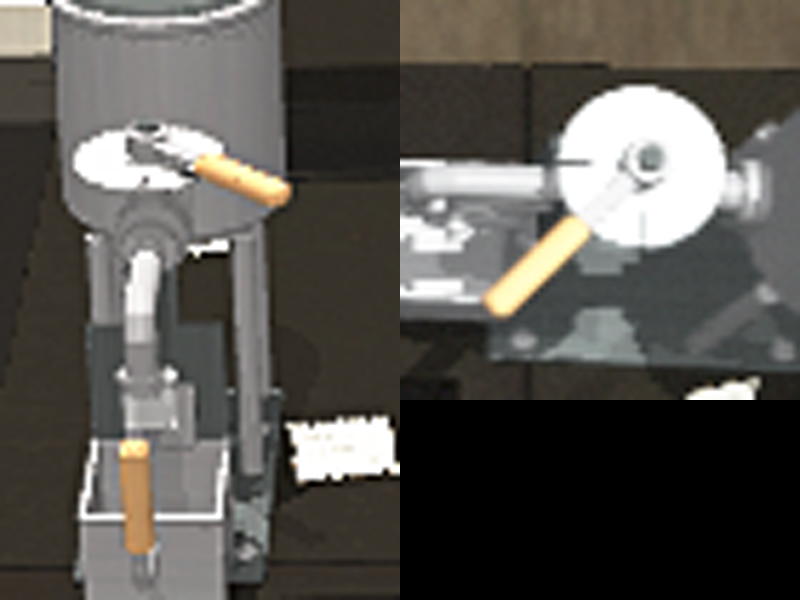

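The lever lies at 134.7° in the world frame, against a target of about 134.6°, with its sleeve from (490,300) to (585,225) over the middle mark. The cup hangs unchanged, the flap is shut, and the robot is clear. I'm handing in.

```bash
python3 -c "
from plant import order
print(order.hand_in())"
```

```text
the job is handed in; nothing more can be done
None
```

The cup hangs in the dip at the root of the peg with the flap shut behind its eye, the tap was then turned to half open (within about 1° as measured), and the job was handed in at about 23 s with the robot clear of everything.

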